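# Lock a lamp cartridge into a sprung bayonet socket

## Task

Fit the lamp cartridge that stands in the grey tray into the bayonet socket on top of the white lamp unit: lower its two lugs through the two slots, push it in against the spring, turn it clockwise (seen from above) to the stop, then let the spring lift it into its notches and leave it locked there. Feel your way, since each socket is set at a different height: the contact loads of push, twist and stop together crack it above about 35 N. Leave the well plate, the tube rack and the bottle where they are.

Things in the scene. Friction and masses are not known exactly. Their poses are not given: they have to be found in the camera images.
- cartridge: loose lamp cartridge, 120 to 210 g, upright in the tray. Origin: centre of its underside, z = its axis, up. Steel barrel 36 mm across, 31 mm tall, chamfered foot; black flange 44 mm across, 31 to 37 mm above the underside; black grip bar along x, 40 long, 13 wide (y), 37 to 68 mm above the underside. A half turn about z fits the same
- lug (a point): tip of the cartridge's +x lug, 26 mm from its axis, 17 mm above its underside. Two steel lugs, at +x and -x (in line with the grip bar), each 8 mm wide (along y) and 6 mm tall (14 to 20 mm above the underside)
- lamp_unit: fixed white box 200 x 200 mm, 70 mm tall, blue band around it, black display on its -x face. Origin: centre of its underside, z up. In its middle a well with an aluminium bayonet ring (bore 39, outside 77 mm) around its z axis. The ring's top stands 2 to 18 mm above the box's top: this differs from unit to unit, stays fixed, and is not listed: feel for it
- well (a point): on the well's axis, level with the box's top (70 mm above the bench). A sprung plunger inside meets the cartridge's underside 19 mm below the ring's top with 5 N, then 0.6 N more per mm. The lugs clear the ledge with the underside 28 mm below the ring's top; at 31 mm (spring 12 N) the flange lands hard on the ring. Locked: 24 mm
- slot (a point): one of the ring's two entry slots (the other is opposite), 30 mm from the well's axis, level with the box's top. 11 mm wide, open on top, on a line 55 degrees counter-clockwise (from above) of the unit's x axis. The cartridge enters with its x axis along that line; counter-clockwise of the slot is blocked
- notch (a point): one of the two notches (the other is opposite), hidden under the ring, 30 mm from the well's axis on the unit's x axis, level with the box's top: 55 degrees clockwise of a slot. From the slot the lugs run under a ledge 8 mm thick; the notch is cut 4 mm up into its underside, 11 mm wide, with a rigid stop just past it
- tray: fixed grey tray, 130 x 130 mm, rim 14 mm high, floor 4 mm thick. Origin: centre of its underside. The cartridge stands on its floor
- well_plate: bystander: flat white well plate 86 x 128 mm, 12 mm high; origin at the centre of its underside
- tube_rack: bystander: white tube rack 70 x 160 mm, 89 mm high with its tubes; origin at the centre of its underside
- reagent: bystander: amber bottle 60 mm across, 120 mm tall; origin at the centre of its underside
Mind the look-alikes: they are no part of the job. There is more than one size of the cartridge; the job needs the largest.

How it is judged:
At the end, for the whole second after the job is handed in: The cartridge is locked in the socket, at rest, let go: held up against its ledge by the spring (contact forces over 8 N), within 4 mm of the well axis, upright within 0.08 rad, underside 45 to 66 mm up, x axis along the lamp unit's within 0.13 rad; the bystanders within 15 mm of their starts (horizontal distance between cartridge and well below 0.004 m and z of cartridge in the frame of lamp_unit between 0.045 and 0.066 m and angle between the x axis of cartridge and the x axis of lamp_unit, either way round below 0.13 rad and angle between cartridge's own z axis and vertical below 0.08 rad and linear speed of cartridge below 0.02 m/s and distance of each of well_plate, tube_rack, reagent from where it was at the start of the episode below 0.015 m and contact force between cartridge and lamp_unit above 8 N); the robot touches nothing.
It fails at once if the cartridge is forced against the lamp unit with more than 36 N (all their contacts added) (contact force between cartridge and lamp_unit above 36 N).
It fails at once if a bystander is shifted by more than 15 mm (distance of any of well_plate, tube_rack, reagent from where it was at the start of the episode above 0.015 m).
It also fails if it takes over 64 s, if anything falls off the work surface, if the arm or the gripper's body presses on something with over 40 N, if the wrist force passes 120 N, or if a joint passes its speed limit or range.

## Robot

A 7-joint arm with a two-finger parallel gripper is mounted at the origin on the work surface. World frame = base frame: x ahead of the robot, y to its left, z up, the work surface at z = 0. Lengths are in m, angles in rad, forces in N, time in s.
With the tool pointing down it reaches from about 0.35 to 0.9 m from the base axis. Payload 8.1 kg.
Tool frame: the origin (TCP) lies on the centre line of the jaws, within the pads' length; the fingertips stand 17 mm ahead of it and the grasp point (between the pads) lies 2 mm behind it; z points along the fingers, y is the direction in which the jaws open and shut (so a half turn about z gives the same grasp; the last joint's range is limited). The gripper opens to 92 mm and grips with 3 to 60 N. Pads are 19 mm wide; open, the fingers measure 130 mm over their backs; the gripper's body (75 mm by 190 mm) begins 47 mm behind the grasp point.
Start: joints at [1.138, 0.434, 0.025, 1.573, -0.012, 1.134, -0.075], TCP at [0.202, -0.591, 0.244] pointing down, gripper open.
Joint ranges: [-2.62, 2.62], [-0.44, 2.09], [-1.27, 1.32], [0.08, 2.57], [-1.32, 4.46], [0.12, 2], [-2.74, 2.74]. Speed limits (rad/s): [2.22, 2.22, 3.01, 3.01, 3.14, 3.14, 3.14].

## Interface

Orientations are given as a rotation vector (axis times angle).
In Python, from cell import arm gives the robot as it stands.
- The arm moves only by the shell command python3 -m creep 'ROWS' [FORCE]. ROWS is JSON, a list that holds one entry, the list of rows, each a list of 7 numbers: the shift along the world's x, y, z in cm, then the turn, a rotation vector about the world's x, y, z in degrees, then the opening, from -1 (shut) to 1 (fully open), so that 0 is half open. In form: [[[tx, ty, tz, ax, ay, az, jaw], ...]]. A call has 1 to 5 rows; each row is the pose to reach, as a shift and turn from the pose commanded when the call began; what a row does not reach only later rows make up. A row lasts 1/10 s, in which the tool goes at most 50 mm and 8.59 degrees, less where a joint would pass 70% of its speed; a pose out of reach is approached as far as the arm can. A call with a gripper value outside its range is refused whole. The fingers move at their own pace and stop on an object; FORCE is the grip in N (left out, the last holds). Time passes only in rows, so rows that repeat a pose let the fingers close. It gives the time, the measured TCP pose, the force and the opening at its end, in the units of the state.
- arm.observe(): the state, without advancing time (a new reading comes with each control period).
- arm.get_image(name): name is "side" or "top"; returns the picture (480x640x3 uint8, red, green, blue); there is no depth.
- arm.camera_model(name): a dict with "vfov" (degrees; the focal length in pixels is half the picture's height over the tangent of half this angle, whatever the lens; pixels are square), "cx", "cy" (the principal point, pixels), "cam_to_world" (4x4, takes a point from camera to world coordinates). Camera axes: x right, y down, z forward; pixel columns grow to the right and rows downward; lengths in m; the calibration is good to about 2 mm. A picture is of the moment at which its call begins. camera_model takes no time and is no camera call.
- arm.sign_off(): hands the job in, once; it reports no verdict.
The state is a dict: "clock": time; "joints": joint angles; "dq": joint speeds; "joint_efforts": joint torques, N m; "position": TCP position; "ee_rot": TCP orientation; "force": force on the tool from outside, world axes, zero at the start; "ft_torque": the same for the moment, N m; "width": opening from 0.0 (shut) to 1.0 (fully open).
Only numpy, scipy, OpenCV 4.12 (cv2) and the standard library are available. Lean on these libraries where they do the work, as an engineer would, in place of code of your own. Each camera call takes 0.05 s, during which the arm holds its last target.

## Working session

There is one attempt and no reset: what is moved stays moved. The work goes in short steps, Python scripts to look and compute and a shell command to move; the robot and the scene stay as the last step left them, time stands still between calls to the robot, and variables do not carry over. Pictures are saved under pics/ and viewed, and the job is handed in when it is done.

```bash
ls; mkdir -p pics
python3 - <<'E'
from cell import arm
import cv2
print(arm.observe())
for n in("side","top"):
    im=arm.get_image(n); cv2.imwrite(f"pics/{n}0.png",im[:,:,::-1]); 
    print(arm.camera_model(n))
E
```

```text
pics
{'clock': 0.0, 'joints': array([ 1.13838515,  0.43525427,  0.02499242,  1.5741235 , -0.01159432,
        1.13400624, -0.07512194]), 'dq': array([-5.12125922e-04, -1.57205474e-03, -3.98097441e-04,  1.55507531e-04,
       -9.15758086e-05,  7.72080030e-04, -1.07239227e-03]), 'joint_efforts': array([-2.00026861e-04, -6.67843366e+01,  9.84950624e-01, -3.14462149e+01,
       -6.05840608e-02,  4.27591510e-02,  1.16046112e-04]), 'position': array([ 0.20218641, -0.59086119,  0.24291554]), 'ee_rot': array([-3.09743307e+00, -5.15294298e-01,  6.74083606e-04]), 'force': array([-0.02692616,  1.0650142 , -0.39384169]), 'ft_torque': array([-0.01648998, -0.02187418, -0.03112915]), 'width': 0.9996969473533682}
{'vfov': 55.81021377190382, 'cx': 326.13990392238253, 'cy': 237.87185377756174, 'cam_to_world': array([[ 0.9955955 , -0.04006904,  0.08475888,  0.57663643],
       [-0.09282941, -0.54789319,  0.83138184, -0.79463185],
       [ 0.01312614, -0.83558813, -0.54919958,  0.57773947],
       [ 0.        ,  0.        ,  0.        ,  1.        ]])}
{'vfov': 44.02526763283953, 'cx': 314.85580445064534, 'cy': 237.09636980552258, 'cam_to_world': array([[-0.02663878, -0.98562765,  0.16681879,  0.47393692],
       [-0.99956811,  0.02833468,  0.00779387, -0.06219186],
       [-0.01240861, -0.16653912, -0.98595677,  1.18947968],
       [ 0.        ,  0.        ,  0.        ,  1.        ]])}
```

View pics/side0.png

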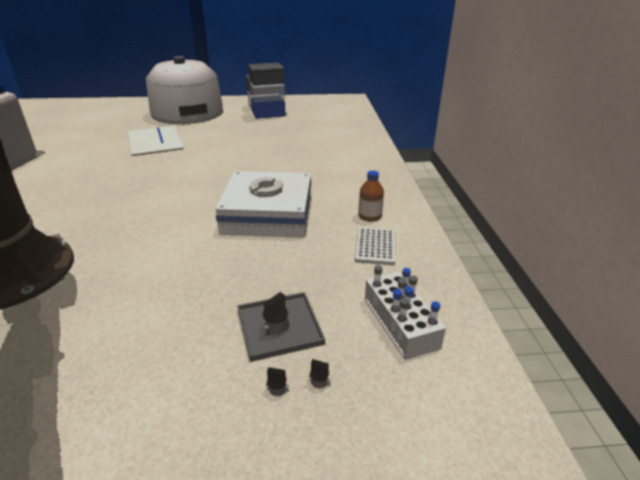

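View pics/top0.png

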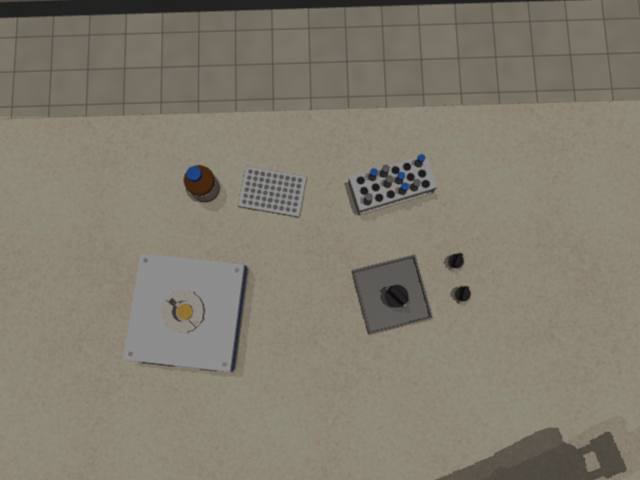

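The side view shows the lamp unit (265,200), tray with cartridge (277,318), two smaller look-alikes (277,380) and (319,372). In the top view the lamp unit is at (186,312), the tray at (391,295) and the cartridge grip at (397,295). I'll zoom in on these.

Run:
```python
import cv2,numpy as np
t=cv2.imread("pics/top0.png"); s=cv2.imread("pics/side0.png")
a=cv2.resize(t[250:375,115:255],None,fx=4,fy=4,interpolation=cv2.INTER_CUBIC)
b=cv2.resize(t[250:340,345:435],None,fx=6,fy=6,interpolation=cv2.INTER_CUBIC)
cv2.imwrite("pics/a.png",a);cv2.imwrite("pics/b.png",cv2.convertScaleAbs(b,alpha=2))
c=cv2.resize(s[165:240,210:320],None,fx=7,fy=7,interpolation=cv2.INTER_CUBIC)
d=cv2.resize(s[285:360,230:330],None,fx=7,fy=7,interpolation=cv2.INTER_CUBIC)
cv2.imwrite("pics/c.png",c);cv2.imwrite("pics/d.png",cv2.convertScaleAbs(d,alpha=2))
```

```text
(no output)
```

View pics/a.png

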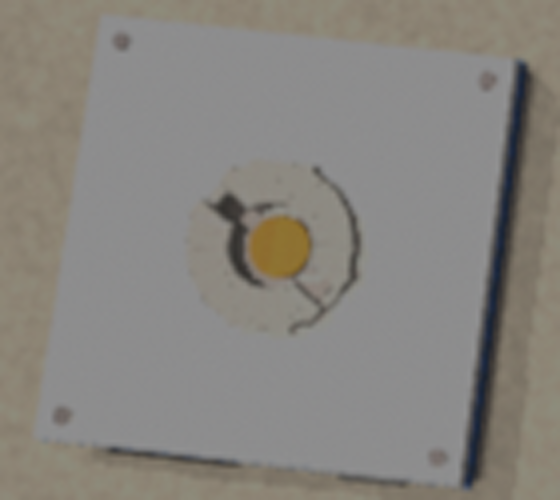

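View pics/b.png

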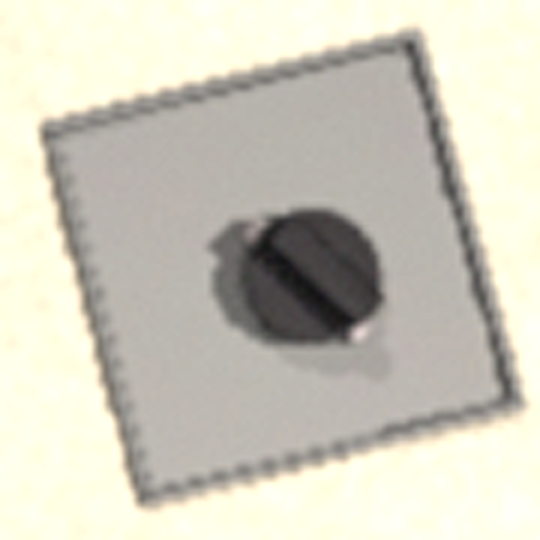

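View pics/c.png

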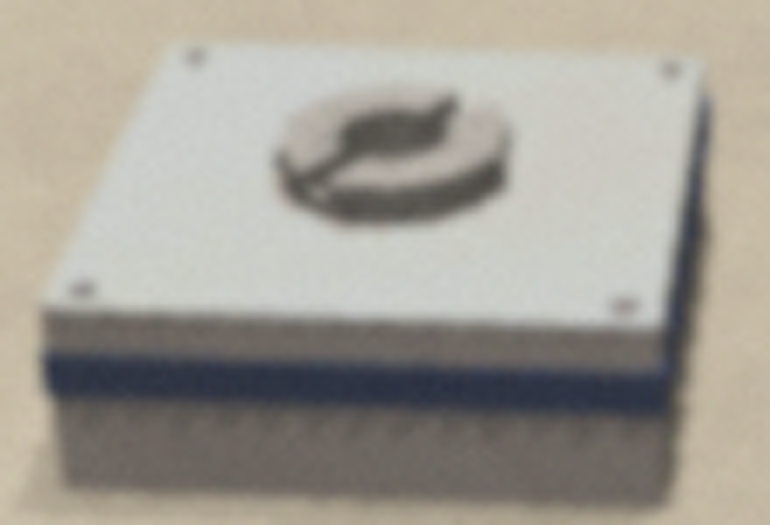

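View pics/d.png

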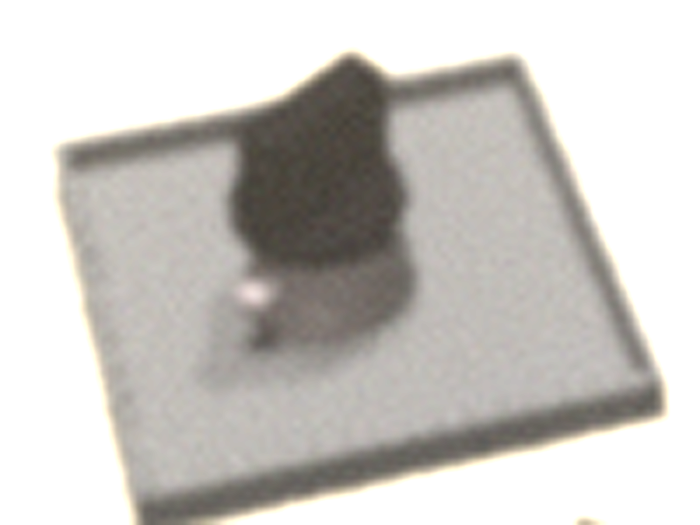

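```bash
cat > h.py <<'E'
import cv2,numpy as np
from cell import arm
def ray(n,u,v):
    m=arm.camera_model(n);T=m["cam_to_world"];f=240/np.tan(np.radians(m["vfov"])/2)
    d=T[:3,:3]@np.array([(u-m["cx"])/f,(v-m["cy"])/f,1.0]);return T[:3,3],d
def onz(n,u,v,z):
    o,d=ray(n,u,v);return o+d*(z-o[2])/d[2]
def tri(u1,v1,u2,v2):
    o1,d1=ray("top",u1,v1);o2,d2=ray("side",u2,v2)
    A=np.c_[d1,-d2];s=np.linalg.lstsq(A,o2-o1,rcond=None)[0]
    p,q=o1+d1*s[0],o2+d2*s[1];return (p+q)/2,np.linalg.norm(p-q)
def proj(n,p):
    m=arm.camera_model(n);T=m["cam_to_world"];f=240/np.tan(np.radians(m["vfov"])/2)
    c=T[:3,:3].T@(np.array(p)-T[:3,3]);return m["cx"]+f*c[0]/c[2],m["cy"]+f*c[1]/c[2]
E
python3 - <<'E'
from h import *
np.set_printoptions(precision=4,suppress=True)
def quad(n,pts,z):
    P=np.array([onz(n,u,v,z) for u,v in pts]);print(n,P[:,:2].tolist())
    for i in range(4):
        e=P[(i+1)%4]-P[i];print('  side %.4f ang %.2f'%(np.hypot(*e[:2]),np.degrees(np.arctan2(e[1],e[0]))))
    print('  centre',P.mean(0))
    return P
a=[(100,15),(522,60),(465,487),(38,440)]
quad("top",[(x/4+115-.375,y/4+250-.375) for x,y in a],.07)
c=[(177,42),(707,58),(665,325),(42,305)]
quad("side",[(x/7+210-.43,y/7+165-.43) for x,y in c],.07)
sc_t=[(121,41),(487,80),(438,457),(62,415)]
sc_s=[(195,57),(671,70),(625,305),(83,288)]
quad("top",[(x/4+115-.375,y/4+250-.375) for x,y in sc_t],.07)
quad("side",[(x/7+210-.43,y/7+165-.43) for x,y in sc_s],.07)
for p,q in zip(sc_t,sc_s): print(tri(p[0]/4+114.6,p[1]/4+249.6,q[0]/7+209.6,q[1]/7+164.6))
b=[(42,123),(415,32),(522,403),(145,503)]
quad("top",[(x/6+345-.4,y/6+250-.4) for x,y in b],.014)
d=[(62,150),(520,62),(660,385),(140,495)]
quad("side",[(x/7+230-.43,y/7+285-.43) for x,y in d],.014)
# lugs
L=[onz("top",x/6+344.6,y/6+249.6,.021) for x,y in [(255,230),(360,332)]]
print("lugs",L,np.mean(L,0),np.degrees(np.arctan2(*(L[0]-L[1])[1::-1])),np.linalg.norm(L[0]-L[1]))
print("flange",onz("top",315/6+344.6,275/6+249.6,.041))
print("ring",[onz("top",274/4+114.6,246/4+249.6,z) for z in(.07,.08,.09)])
print("ring side",[onz("side",393/7+209.6,136/7+164.6,z) for z in(.07,.08,.09)])
E
```

```text
top [[0.6414339675308622, 0.2822318824479702], [0.6141136328634191, 0.08055433892475582], [0.4165802882431024, 0.10828024729794448], [0.443032878148761, 0.3065735262692148]]
  side 0.2035 ang -97.71
  side 0.1995 ang 172.01
  side 0.2000 ang 82.40
  side 0.1999 ang -6.99
  centre [0.5288 0.1944 0.07  ]
side [[0.44626602563575, 0.31099382135457665], [0.6431524070539295, 0.2842060064328553], [0.6169776743568941, 0.08661354112167152], [0.41793979606080167, 0.11350549267552779]]
  side 0.1987 ang -7.75
  side 0.1993 ang -97.55
  side 0.2008 ang 172.31
  side 0.1995 ang 81.84
  centre [0.5311 0.1988 0.07  ]
top [[0.6286214715905376, 0.27190153445415893], [0.6050292577078186, 0.09725029464545175], [0.43045827567190315, 0.12074116119381877], [0.45413449720279025, 0.29569028497974487]]
  side 0.1762 ang -97.69
  side 0.1761 ang 172.34
  side 0.1765 ang 82.29
  side 0.1761 ang -7.76
  centre [0.5296 0.1964 0.07  ]
side [[0.4538593478373949, 0.29739677984924495], [0.6292203941075174, 0.2747663168986174], [0.6047801270817563, 0.10043653492575344], [0.42991866437636383, 0.12385604773839287]]
  s
[... 720 characters left out ...]
 [[0.48179101342462205, -0.1562953911819126], [0.6033342253547734, -0.13020426152954245], [0.6307693300412767, -0.2522250916125899], [0.5077472549374057, -0.276987106307538]]
  side 0.1243 ang 12.12
  side 0.1251 ang -77.33
  side 0.1255 ang -168.62
  side 0.1235 ang 102.14
  centre [ 0.5559 -0.2039  0.014 ]
lugs [array([ 0.5663, -0.1922,  0.021 ]), array([ 0.5322, -0.2248,  0.021 ])] [ 0.5492 -0.2085  0.021 ] 43.67236898395578 0.047197522157498915
flange [ 0.5497 -0.2085  0.041 ]
ring [array([0.5295, 0.1978, 0.07  ]), array([0.529 , 0.1955, 0.08  ]), array([0.5285, 0.1932, 0.09  ])]
ring side [array([0.5281, 0.227 , 0.07  ]), array([0.5291, 0.2069, 0.08  ]), array([0.53  , 0.1868, 0.09  ])]
```

```bash
python3 -m creep '[[[3.4,3.7,0,0,0,5,0],[6.8,7.4,0,0,0,10,0],[10.2,11.1,0,0,0,15,0],[13.6,14.8,0,0,0,20,0],[17.0,18.5,0,0,0,24.8,0]]]' 20
```

```text
clock: 0.6
position: [0.3724, -0.4055, 0.2435]
ee_rot: [-2.914, -1.174, 0.0]
force: [0.1, -0.3, -0.1]
width: 0.614
```

```bash
python3 -m creep '[[[3.4,3.9,0,0,0,0,0],[6.8,7.8,0,0,0,0,0],[10.2,11.7,-2,0,0,0,0],[13.6,15.6,-4,0,0,0,0],[17.6,19.5,-6,0,0,0,0]]]'
```

```text
clock: 1.1
position: [0.5326, -0.2262, 0.191]
ee_rot: [-2.916, -1.169, 0.001]
force: [0.7, 0.1, 0.2]
width: 0.503
```

```bash
python3 -m creep '[[[0,0,0,0,0,0,0],[0,0,0,0,0,0,0]]]'
python3 - <<'E'
from h import *
for n in("top","side"): cv2.imwrite(f"pics/{n}1.png",arm.get_image(n)[:,:,::-1])
o=arm.observe();print(o["position"],o["ee_rot"],o["force"],o["joints"])
from scipy.spatial.transform import Rotation as R
print(R.from_rotvec(o["ee_rot"]).as_matrix())
E
```

```text
clock: 1.3
position: [0.5322, -0.2264, 0.1908]
ee_rot: [-2.913, -1.173, 0.002]
force: [0.0, -0.7, -0.1]
width: 0.498
[ 0.53125955 -0.22900939  0.19169183] [ 2.91644504e+00  1.16710829e+00 -1.40161575e-03] [-0.31388943 -0.32934375  0.28954587] [ 0.48045634  0.42246818 -0.2289228   1.7399995   0.11227275  0.99235597
 -0.60003269]
[[ 7.23921375e-01  6.89882108e-01 -7.21524064e-04]
 [ 6.89881851e-01 -7.23921731e-01 -5.98869550e-04]
 [-9.35476337e-04 -6.42318892e-05 -9.99999560e-01]]
```

View image.

Run:
```python
import cv2,numpy as np
t=cv2.imread("pics/top1.png"); s=cv2.imread("pics/side1.png")
a=cv2.resize(t[220:340,330:450],None,fx=5,fy=5,interpolation=cv2.INTER_CUBIC)
b=cv2.resize(s[205:365,200:360],(600,600),interpolation=cv2.INTER_CUBIC)
cv2.imwrite("pics/e.png",cv2.convertScaleAbs(cv2.resize(np.hstack([a,b]),(800,400)),alpha=1.8))
```

```text
(no output)
```

View pics/e.png

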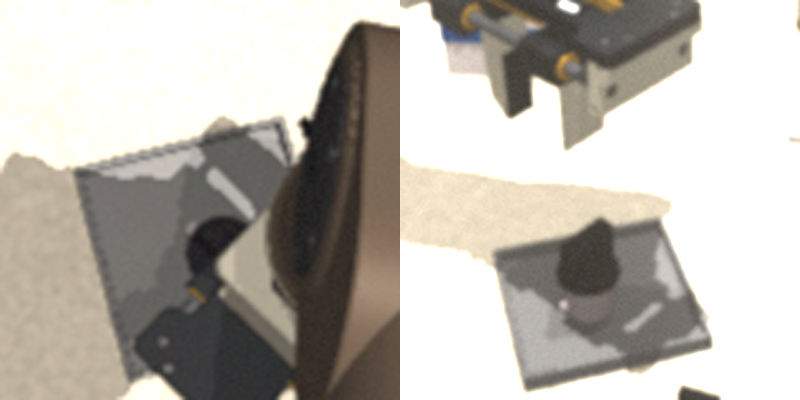

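The picture shows the gripper short of the cartridge and to its lower left, with the fingers parallel to the bar. I'll correct sideways, then descend.

```bash
python3 -m creep '[[[1.7,1.75,-1,0,0,0,0],[1.7,1.75,-4,0,0,0,0],[1.7,1.75,-7,0,0,0,0],[1.7,1.75,-7,0,0,0,0],[1.7,1.75,-7,0,0,0,0]]]'
python3 - <<'E'
from h import *
for n in("top","side"): cv2.imwrite(f"pics/{n}2.png",arm.get_image(n)[:,:,::-1])
o=arm.observe();print(o["position"])
t=cv2.imread("pics/top2.png"); s=cv2.imread("pics/side2.png")
a=cv2.resize(t[220:340,330:450],None,fx=5,fy=5,interpolation=cv2.INTER_CUBIC)
b=cv2.resize(s[245:365,220:340],(600,600),interpolation=cv2.INTER_CUBIC)
cv2.imwrite("pics/f.png",cv2.convertScaleAbs(cv2.resize(np.hstack([a,b]),(800,400)),alpha=1.8))
E
```

```text
clock: 1.9
position: [0.5484, -0.2118, 0.1224]
ee_rot: [2.917, 1.166, -0.001]
force: [0.7, 0.1, 0.1]
width: 0.5
[ 0.54964885 -0.21150758  0.12360475]
```

View pics/f.png

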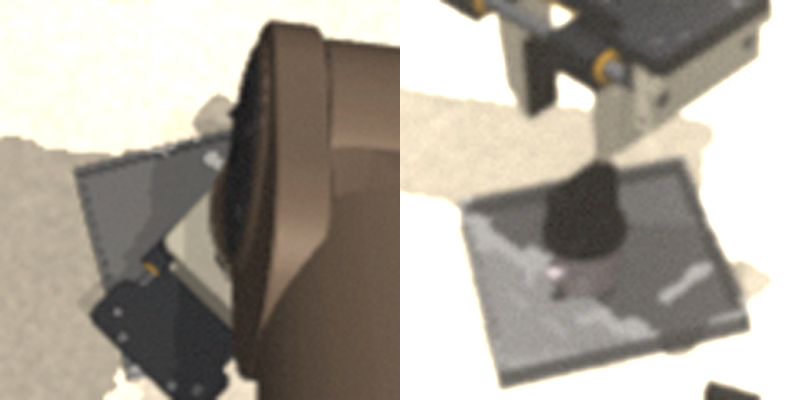

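```bash
python3 -m creep '[[[0,0.1,-2.5,0,0,0,0],[0,0.1,-4.5,0,0,0,0],[0,0.1,-5.9,0,0,0,0],[0,0.1,-5.9,0,0,0,0]]]'
python3 - <<'E'
from h import *
s=arm.get_image("side")[:,:,::-1]
cv2.imwrite("pics/g.png",cv2.convertScaleAbs(cv2.resize(s[245:365,220:340],(600,600),interpolation=cv2.INTER_CUBIC),alpha=1.8))
print(arm.observe()["position"])
E
```

```text
clock: 2.4
position: [0.5484, -0.2096, 0.0621]
ee_rot: [-2.916, -1.168, 0.002]
force: [-1.0, 0.2, -0.4]
width: 0.5
[ 0.54897627 -0.20964539  0.06308028]
```

View pics/g.png

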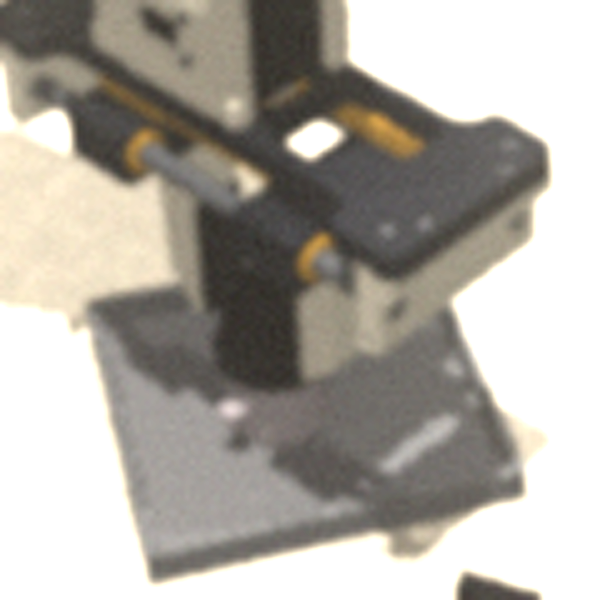

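The fingers straddle the bar just above the flange, with the lug visible at (232,408). I'll close the gripper.

```bash
python3 -m creep '[[[0,0,0,0,0,0,-1],[0,0,0,0,0,0,-1],[0,0,0,0,0,0,-1],[0,0,0,0,0,0,-1],[0,0,0,0,0,0,-1]]]' 45; python3 -m creep '[[[0,0,0,0,0,0,-1],[0,0,0,0,0,0,-1]]]'
```

```text
clock: 2.95
position: [0.549, -0.2094, 0.063]
ee_rot: [2.916, 1.169, 0.0]
force: [-0.6, -0.3, 2.8]
width: 0.139
clock: 3.15
position: [0.5491, -0.2095, 0.063]
ee_rot: [2.916, 1.169, 0.0]
force: [-0.6, 0.3, 4.4]
width: 0.138
```

```bash
python3 -m creep '[[[0,0,3,0,0,0,-1],[0,0,6,0,0,0,-1],[0,0,10,0,0,0,-1],[0,2,14,0,0,0,-1],[0,5,15,0,0,0,-1]]]'
python3 - <<'E'
from h import *
s=arm.get_image("side")[:,:,::-1]
cv2.imwrite("pics/g2.png",cv2.convertScaleAbs(cv2.resize(s[165:325,180:340],(600,600),interpolation=cv2.INTER_CUBIC),alpha=1.8))
o=arm.observe();print(o["position"],o["force"])
E
```

```text
clock: 3.65
position: [0.5507, -0.1613, 0.217]
ee_rot: [2.914, 1.162, 0.007]
force: [1.1, 1.1, -1.1]
width: 0.137
[ 0.55105041 -0.15317021  0.21690021] [ 0.6741961   6.58766526 -1.19594684]
```

View pics/g2.png

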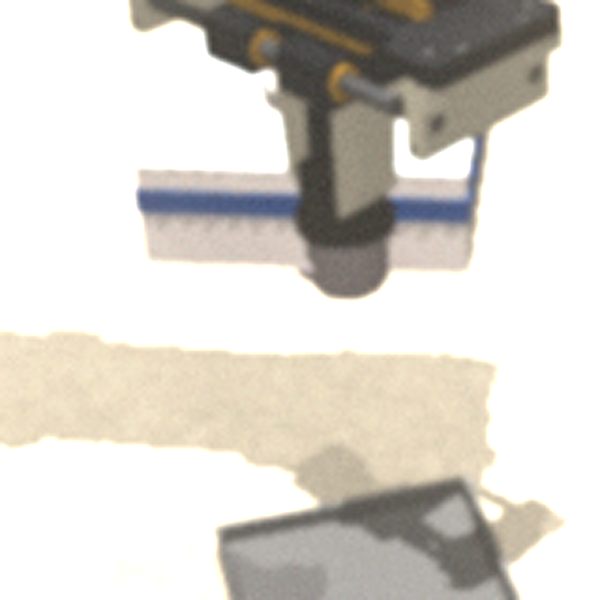

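The cartridge is held upright above the tray. I'll carry it over the lamp unit.

```bash
python3 -m creep '[[[0,4,0,0,0,0,-1],[-0.5,8,0,0,0,1,-1],[-1,12,0,0,0,2,-1],[-1.5,15.5,0,0,0,3,-1],[-2,19,0,0,0,3.7,-1]]]'; python3 -m creep '[[[0,4,0,0,0,0,-1],[0,8,0,0,0,0,-1],[0,12,0,0,0,0,-1],[0,15,0,0,0,0,-1],[0,16.5,0,0,0,0,-1]]]';python3 -m creep '[[[0,0,0,0,0,0,-1],[0,0,0,0,0,0,-1],[0,0,0,0,0,0,-1]]]'
python3 - <<'E'
from h import *
from scipy.spatial.transform import Rotation as R
for n in("top","side"): cv2.imwrite(f"pics/{n}3.png",arm.get_image(n)[:,:,::-1])
o=arm.observe();print(o["position"],o["force"],o["joints"])
M=R.from_rotvec(o["ee_rot"]).as_matrix();print(M,np.degrees(np.arctan2(M[1,0],M[0,0])))
E
```

```text
clock: 4.2
position: [0.5281, 0.032, 0.2122]
ee_rot: [-2.876, -1.264, 0.001]
force: [-0.5, 0.6, -1.8]
width: 0.137
clock: 4.7
position: [0.5279, 0.1989, 0.2122]
ee_rot: [-2.873, -1.268, 0.001]
force: [-0.4, 0.3, -2.4]
width: 0.14
clock: 5.0
position: [0.5293, 0.1932, 0.2125]
ee_rot: [2.877, 1.258, -0.001]
force: [0.1, 0.2, -1.3]
width: 0.142
[0.52932296 0.19368998 0.21269858] [-0.200161    0.28456754 -1.98907566] [-0.16848036  0.39555159 -0.37572897  1.74171134  0.16598597  1.03590391
 -1.34902066]
[[ 6.78845492e-01  7.34281143e-01  1.01972383e-05]
 [ 7.34280871e-01 -6.78845228e-01 -8.71113290e-04]
 [-6.32719716e-04  5.98838967e-04 -9.99999621e-01]] 47.24649792055953
```

Run:
```python
from h import *
t=cv2.imread("pics/top3.png"); s=cv2.imread("pics/side3.png")
a=cv2.resize(t[245:365,115:235],None,fx=5,fy=5,interpolation=cv2.INTER_CUBIC)
b=cv2.resize(s[110:230,205:325],(600,600),interpolation=cv2.INTER_CUBIC)
cv2.imwrite("pics/h1.png",cv2.convertScaleAbs(a,alpha=1.8));cv2.imwrite("pics/h2.png",cv2.convertScaleAbs(b,alpha=1.5))
for z in(.153,.190): print(z,[proj("side",(.5293+dx,.1935,z)) for dx in(0,)],proj("top",(.5293,.1935,z)))
```

```text
0.153 [(np.float64(263.8487303808098), np.float64(158.2619565734278))] (np.float64(174.54269034648942), np.float64(309.08846636589703))
0.19 [(np.float64(262.8339452812049), np.float64(143.09510478041588))] (np.float64(169.13345780726226), np.float64(308.05331936482526))
```

View pics/h1.png

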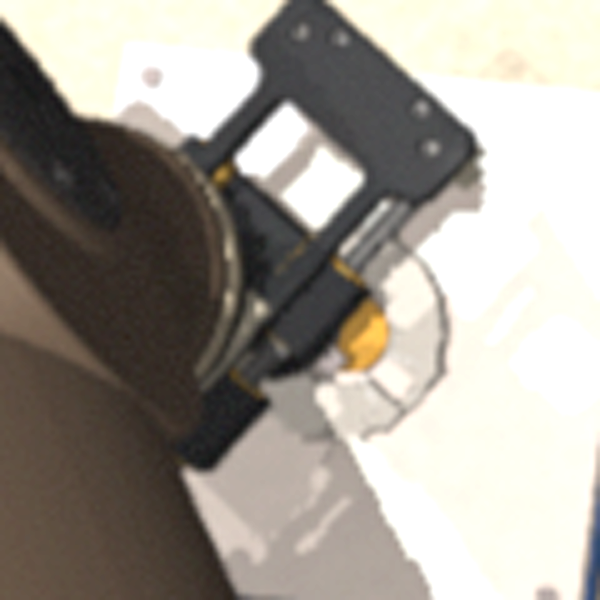

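View pics/h2.png

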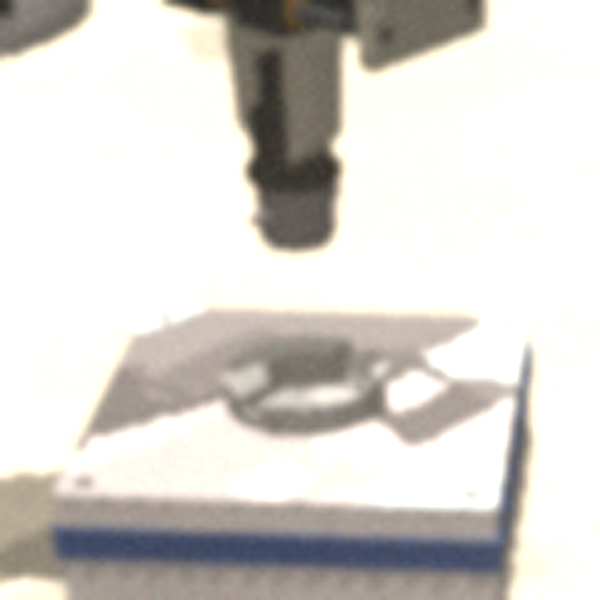

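```bash
python3 - <<'E'
from h import *
z=.2127-.059
c=np.array([.5293,.1935]);d=np.array([np.cos(np.radians(47.25)),np.sin(np.radians(47.25))]);n=np.array([-d[1],d[0]])
for r in(20,23,26):
  for w in(-4,4):
    p=c-d*r/1000+n*w/1000
    for zz in(z+.014,z+.020):
      u,v=proj("top",(*p,zz)); print(r,w,round((u-115+.4)*5),round((v-245+.4)*5),end=' | ')
  print()
for r in (18,22): 
  for k in range(-90,60,30):
    pass
# ring & screws predicted with centre guess
for cx,cy in((.529,.1960),(.529,.1975)):
  for zz in(.084,):
    print("ringc",[(u-115+.4)*4 if 0 else u for u in proj("top",(cx,cy,zz))])
E
python3 - <<'E'
import cv2
t=cv2.imread("pics/top3.png")
a=cv2.resize(t[295:335,155:210],None,fx=14,fy=14,interpolation=cv2.INTER_CUBIC)
cv2.imwrite("pics/i.png",cv2.convertScaleAbs(a,alpha=1.5))
t=cv2.imread("pics/top0.png")
a=cv2.resize(t[285:340,155:215],None,fx=10,fy=10,interpolation=cv2.INTER_CUBIC)
cv2.imwrite("pics/i2.png",cv2.convertScaleAbs(a,alpha=1.5))
E
```

```text
20 -4 339 350 | 20 -4 335 350 | 20 4 323 368 | 20 4 319 367 | 
23 -4 346 356 | 23 -4 342 355 | 23 4 330 374 | 23 4 326 373 | 
26 -4 352 362 | 26 -4 348 361 | 26 4 336 380 | 26 4 332 379 | 
ringc [np.float64(182.32626385964932), np.float64(311.0353081116924)]
ringc [np.float64(181.51936193975985), np.float64(311.0574361874853)]
```

View pics/i.png

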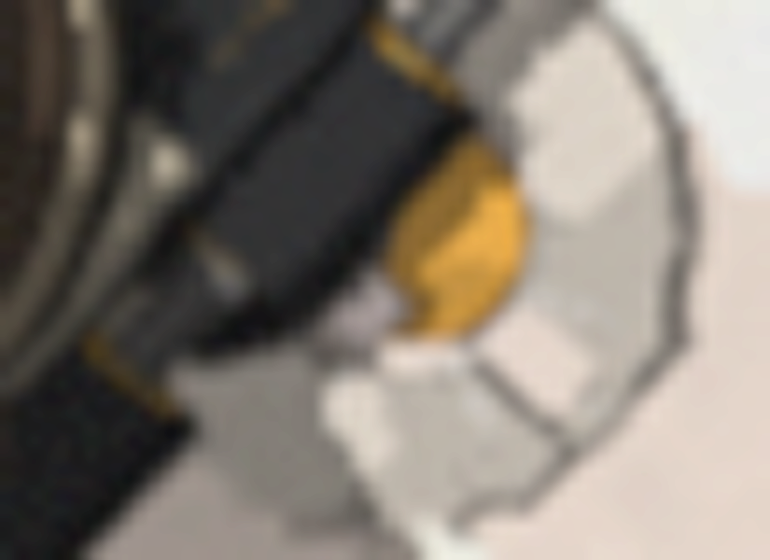

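View pics/i2.png

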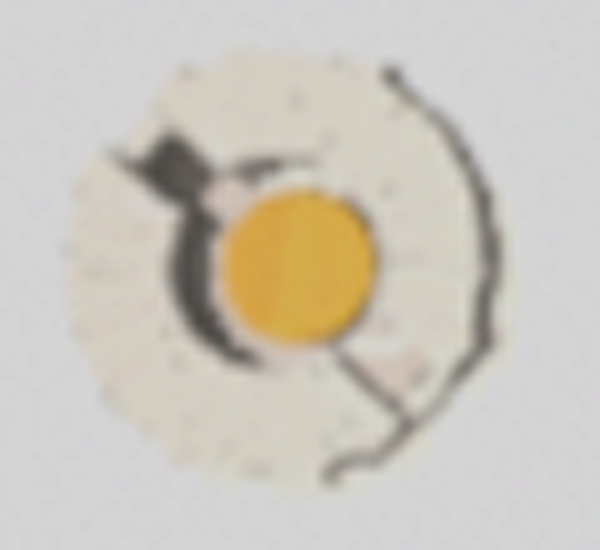

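The lug is visible in the top crop at about px (181,318), and the ring centre at (181.5,311.5). I'll move closer so the relative offset shows better.

```bash
python3 -m creep '[[[0,0.1,-2,0,0,0,-1],[0,0.1,-4,0,0,0,-1],[0,0.1,-5.6,0,0,0,-1],[0,0.1,-5.6,0,0,0,-1]]]'
python3 - <<'E'
from h import *
for n in("top","side"): cv2.imwrite(f"pics/{n}4.png",arm.get_image(n)[:,:,::-1])
o=arm.observe();print(o["position"],o["force"])
t=cv2.imread("pics/top4.png"); s=cv2.imread("pics/side4.png")
a=cv2.resize(t[285:340,155:215],None,fx=10,fy=10,interpolation=cv2.INTER_CUBIC)
b=cv2.resize(s[160:210,235:305],None,fx=11,fy=11,interpolation=cv2.INTER_CUBIC)
cv2.imwrite("pics/j1.png",cv2.convertScaleAbs(a,alpha=1.8));cv2.imwrite("pics/j2.png",cv2.convertScaleAbs(b,alpha=1.5))
E
```

```text
clock: 5.5
position: [0.5279, 0.1948, 0.1548]
ee_rot: [2.877, 1.26, -0.006]
force: [0.2, 0.2, -1.6]
width: 0.136
[0.52916962 0.19593147 0.15709502] [ 0.32691221  0.26608182 -0.94404149]
```

View pics/j1.png

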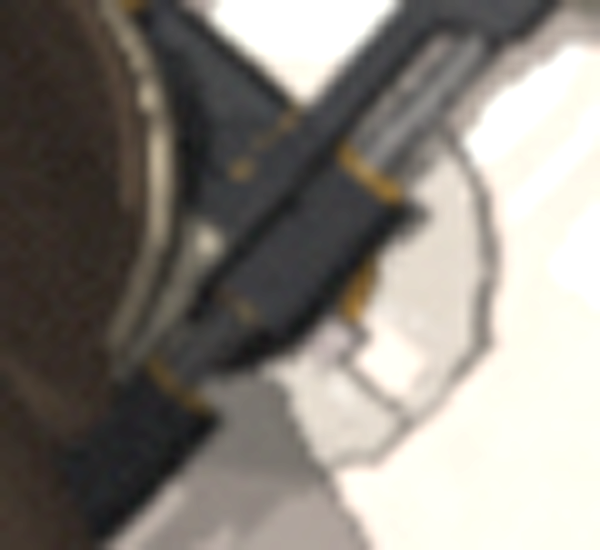

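View pics/j2.png

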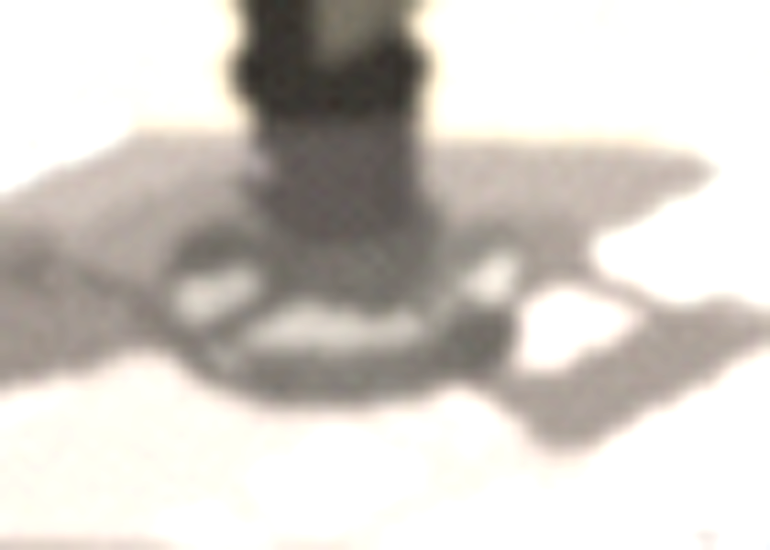

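Run:
```python
from h import *
s=cv2.imread("pics/side4.png").astype(float).mean(2); s0=cv2.imread("pics/side0.png").astype(float).mean(2)
def edges(row):
    g=np.gradient(row);return g
for r in range(171,178): print(r,s[r,252:282].astype(int))
print("ring0")
for r in range(181,194,2): print(r,s0[r,244:290].astype(int))
for p in((.529,.196,.0975),(.529,.196,.110),(.529,.196,.116),(.529,.197,.08),(.529,.197,.084)): print(p,proj("side",p),proj("top",p))
```

```text
171 [164 164 167 163 155 123  82  54  54  51  51  51  51  52  51  53  53  53
  54  60  88 128 162 177 180 181 180 180 179 183]
172 [143 143 142 142 136 115  79  60  57  57  56  61  57  59  59  59  59  56
  56  63  85 122 149 158 158 158 160 160 158 161]
173 [133 130 132 132 128 112  86  71  63  60  63  61  62  60  61  62  61  60
  59  61  82 111 130 138 136 138 136 134 136 138]
174 [130 128 127 125 122 114 102  83  67  62  59  62  62  62  61  61  59  61
  58  63  80 104 123 128 128 129 131 128 126 129]
175 [124 122 123 120 113 104 102  86  69  60  61  62  62  60  61  61  62  58
  59  63  77 104 122 126 124 128 126 126 128 128]
176 [118 116 115 109  99  88  84  76  67  64  62  60  63  61  59  59  61  57
  59  63  75 102 117 126 126 126 123 125 128 128]
177 [114 113 112 111 100  84  73  66  60  62  61  63  61  61  61  61  60  59
  58  62  73  92 112 118 125 127 126 130 128 127]
ring0
181 [203 203 206 204 203 203 198 190 186 181 180 177 174 169 166 151 143 130
 122 112 107 104  98 102 106 108 106  97  89  99 129 158 176 177 177 177
 179 184 191 198 199 200 201 200 199 199]
183 [203 203 
[... 1188 characters left out ...]
324), np.float64(179.4851506000178)) (np.float64(180.61326939815024), np.float64(310.71309365681475))
(0.529, 0.196, 0.11) (np.float64(264.8730458396768), np.float64(174.71547683638062)) (np.float64(178.98935872615965), np.float64(310.40763587297135))
(0.529, 0.196, 0.116) (np.float64(264.7181781884267), np.float64(172.40435767117452)) (np.float64(178.1965889835115), np.float64(310.25851579336097))
(0.529, 0.197, 0.08) (np.float64(265.6409054804421), np.float64(185.87439534727037)) (np.float64(182.2898728797062), np.float64(311.1439872353016))
(0.529, 0.197, 0.084) (np.float64(265.5409466631238), np.float64(184.38208730879813)) (np.float64(181.78832734267363), np.float64(311.05006021442756))
```

The side view shows the barrel centred at column 265.1 and the ring at 265.6. The top view shows the lug patch at (187.5,318.3). Relative to the ring, the cartridge is about +1 mm in x and −1 mm in y. I'll correct that and start feeling downward.

```bash
python3 -m creep '[[[-0.1,0.1,-0.3,0,0,0,-1],[-0.1,0.1,-0.6,0,0,0,-1],[-0.1,0.1,-0.6,0,0,0,-1]]]'; for i in 1; do python3 -m creep '[[[0,0,-0.15,0,0,0,-1],[0,0,-0.3,0,0,0,-1],[0,0,-0.3,0,0,0,-1]]]'; done
```

```text
clock: 5.9
position: [0.528, 0.1976, 0.1509]
ee_rot: [2.877, 1.262, 0.0]
force: [0.5, -0.7, -0.8]
width: 0.141
clock: 6.2
position: [0.5279, 0.1975, 0.1476]
ee_rot: [2.877, 1.263, -0.0]
force: [0.1, -0.4, -1.8]
width: 0.138
```

```bash
python3 -m creep '[[[0,0,-0.1,0,0,0,-1],[0,0,-0.2,0,0,0,-1],[0,0,-0.2,0,0,0,-1]]]'
```

```text
clock: 6.5
position: [0.5279, 0.1975, 0.1456]
ee_rot: [2.877, 1.263, -0.0]
force: [0.0, -0.1, -1.5]
width: 0.138
```

```bash
python3 -m creep '[[[0,0,-0.1,0,0,0,-1],[0,0,-0.2,0,0,0,-1],[0,0,-0.2,0,0,0,-1]]]'
```

```text
clock: 6.8
position: [0.5279, 0.1975, 0.1436]
ee_rot: [2.877, 1.263, -0.0]
force: [-0.2, 0.1, -0.9]
width: 0.139
```

```bash
python3 -m creep '[[[0,0,-0.1,0,0,0,-1],[0,0,-0.2,0,0,0,-1],[0,0,-0.2,0,0,0,-1]]]'
```

```text
clock: 7.1
position: [0.5279, 0.1975, 0.1416]
ee_rot: [2.877, 1.263, -0.0]
force: [-0.6, 0.0, -1.0]
width: 0.138
```

```bash
python3 -m creep '[[[0,0,-0.1,0,0,0,-1],[0,0,-0.2,0,0,0,-1],[0,0,-0.2,0,0,0,-1]]]'
```

```text
clock: 7.4
position: [0.5282, 0.1972, 0.1398]
ee_rot: [2.877, 1.262, 0.0]
force: [-0.2, -0.6, -0.1]
width: 0.135
```

```bash
python3 -m creep '[[[0,0,-0.1,0,0,0,-1],[0,0,-0.2,0,0,0,-1],[0,0,-0.2,0,0,0,-1]]]'
```

```text
clock: 7.7
position: [0.5281, 0.197, 0.1375]
ee_rot: [2.876, 1.262, -0.001]
force: [1.2, -3.1, -1.5]
width: 0.14
```

A lateral reaction (+x, −y) shows the foot is in the bore and touching its +y side. I'll ease over.

```bash
python3 -m creep '[[[0.03,-0.08,0,0,0,0,-1],[0.03,-0.08,0,0,0,0,-1]]]'; python3 -m creep '[[[0,0,-0.1,0,0,0,-1],[0,0,-0.2,0,0,0,-1],[0,0,-0.2,0,0,0,-1]]]'
```

```text
clock: 7.9
position: [0.5282, 0.1969, 0.1376]
ee_rot: [-2.876, -1.263, 0.0]
force: [0.5, -1.1, -2.4]
width: 0.139
clock: 8.2
position: [0.5282, 0.1968, 0.1356]
ee_rot: [-2.877, -1.263, 0.0]
force: [1.1, -2.2, -2.3]
width: 0.142
```

```bash
python3 -m creep '[[[0.03,-0.07,0,0,0,0,-1],[0.03,-0.07,0,0,0,0,-1]]]'; python3 -m creep '[[[0,0,-0.1,0,0,0,-1],[0,0,-0.2,0,0,0,-1],[0,0,-0.2,0,0,0,-1]]]'
```

```text
clock: 8.4
position: [0.5284, 0.1965, 0.1357]
ee_rot: [-2.876, -1.263, -0.0]
force: [-1.1, 0.3, -2.5]
width: 0.139
clock: 8.7
position: [0.5284, 0.1961, 0.1336]
ee_rot: [-2.877, -1.263, 0.0]
force: [-0.6, -0.7, -1.2]
width: 0.138
```

```bash
python3 -m creep '[[[0,0,-0.1,0,0,0,-1],[0,0,-0.2,0,0,0,-1],[0,0,-0.2,0,0,0,-1]]]'
```

```text
clock: 9.0
position: [0.5285, 0.1961, 0.1316]
ee_rot: [2.877, 1.263, -0.0]
force: [0.7, -0.6, -1.3]
width: 0.141
```

```bash
python3 -m creep '[[[0,0,-0.1,0,0,0,-1],[0,0,-0.2,0,0,0,-1],[0,0,-0.2,0,0,0,-1]]]'
```

```text
clock: 9.3
position: [0.5285, 0.196, 0.1296]
ee_rot: [2.877, 1.262, -0.0]
force: [0.1, -0.3, -1.3]
width: 0.138
```

```bash
python3 -m creep '[[[0,0,-0.1,0,0,0,-1],[0,0,-0.1,0,0,0,-1]]]'
```

```text
clock: 9.5
position: [0.5286, 0.196, 0.1287]
ee_rot: [2.877, 1.262, 0.0]
force: [0.5, -0.2, -2.0]
width: 0.134
```

```bash
python3 -m creep '[[[0,0,-0.1,0,0,0,-1],[0,0,-0.1,0,0,0,-1]]]'
```

```text
clock: 9.7
position: [0.5287, 0.196, 0.1277]
ee_rot: [2.877, 1.262, 0.0]
force: [0.8, -0.3, -1.5]
width: 0.14
```

```bash
python3 -m creep '[[[0,0,-0.1,0,0,0,-1],[0,0,-0.1,0,0,0,-1]]]'
```

```text
clock: 9.9
position: [0.5287, 0.196, 0.1267]
ee_rot: [2.877, 1.262, 0.0]
force: [1.4, -0.9, -1.4]
width: 0.136
```

```bash
python3 -m creep '[[[0,0,-0.1,0,0,0,-1],[0,0,-0.1,0,0,0,-1]]]'
python3 - <<'E'
from h import *
for n in("top","side"): cv2.imwrite(f"pics/{n}5.png",arm.get_image(n)[:,:,::-1])
t=cv2.imread("pics/top5.png"); s=cv2.imread("pics/side5.png")
a=cv2.resize(t[285:340,155:215],(440,400),interpolation=cv2.INTER_CUBIC)
b=cv2.resize(s[160:210,235:280],(360,400),interpolation=cv2.INTER_CUBIC)
cv2.imwrite("pics/k.png",cv2.convertScaleAbs(np.hstack([a,b]),alpha=1.6))
E
```

```text
clock: 10.1
position: [0.5287, 0.196, 0.1257]
ee_rot: [2.877, 1.262, 0.0]
force: [1.7, 0.2, -1.6]
width: 0.139
```

View pics/k.png

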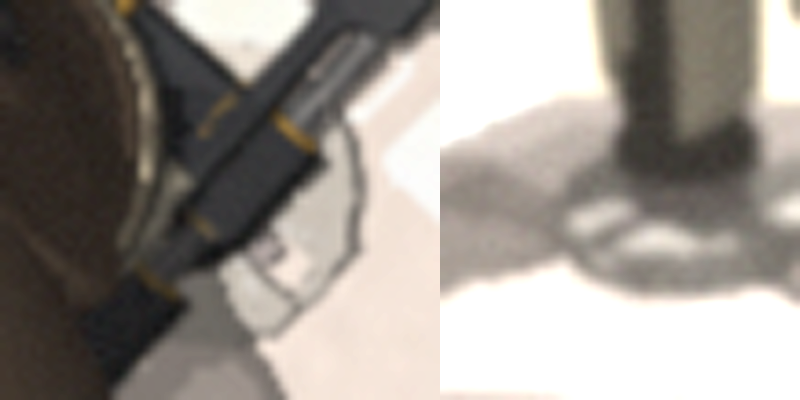

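The cartridge is in the bore with the lug over or in the slot (272,248). I'll keep feeling for the plunger.

```bash
python3 -m creep '[[[0,0,-0.1,0,0,0,-1],[0,0,-0.1,0,0,0,-1]]]'
```

```text
clock: 10.4
position: [0.5287, 0.196, 0.1248]
ee_rot: [2.877, 1.262, 0.0]
force: [1.8, -1.3, -0.3]
width: 0.139
```

```bash
python3 -m creep '[[[0,0,-0.1,0,0,0,-1],[0,0,-0.1,0,0,0,-1]]]'
```

```text
clock: 10.6
position: [0.5287, 0.1961, 0.124]
ee_rot: [2.877, 1.262, 0.001]
force: [0.7, -1.3, 4.0]
width: 0.141
```

```bash
python3 -m creep '[[[0,0,-0.1,0,0,0,-1],[0,0,-0.1,0,0,0,-1]]]'
```

```text
clock: 10.8
position: [0.5287, 0.1961, 0.1229]
ee_rot: [2.877, 1.262, 0.001]
force: [0.7, -2.0, 5.4]
width: 0.141
```

The spring has been met: Fz jumped about 5.5 N at TCP z≈0.1245, so the ring top is ≈0.0845, agreeing with vision. I'll push to about 29.5 mm depth, TCP ≈0.114.

```bash
python3 -m creep '[[[0,-0.03,-0.1,0,0,0,-1],[0,-0.03,-0.2,0,0,0,-1],[0,-0.03,-0.2,0,0,0,-1]]]'
```

```text
clock: 11.1
position: [0.5287, 0.1961, 0.1209]
ee_rot: [-2.876, -1.263, -0.001]
force: [1.0, -0.7, 5.3]
width: 0.138
```

```bash
python3 -m creep '[[[0,0,-0.1,0,0,0,-1],[0,0,-0.2,0,0,0,-1],[0,0,-0.2,0,0,0,-1]]]'
```

```text
clock: 11.4
position: [0.5287, 0.1961, 0.1191]
ee_rot: [-2.877, -1.263, -0.001]
force: [-1.2, -1.2, 7.3]
width: 0.141
```

```bash
python3 -m creep '[[[0,0,-0.1,0,0,0,-1],[0,0,-0.2,0,0,0,-1],[0,0,-0.2,0,0,0,-1]]]'
```

```text
clock: 11.7
position: [0.5287, 0.1961, 0.1172]
ee_rot: [-2.877, -1.263, -0.001]
force: [-0.3, -1.1, 6.7]
width: 0.136
```

```bash
python3 -m creep '[[[0,0,-0.1,0,0,0,-1],[0,0,-0.15,0,0,0,-1],[0,0,-0.15,0,0,0,-1]]]'
```

```text
clock: 12.0
position: [0.5287, 0.1961, 0.1158]
ee_rot: [-2.877, -1.263, -0.001]
force: [-0.4, -1.8, 8.7]
width: 0.138
```

```bash
python3 -m creep '[[[0,0,-0.1,0,0,0,-1],[0,0,-0.15,0,0,0,-1],[0,0,-0.15,0,0,0,-1]]]'; python3 -c "
from cell import arm
o=arm.observe();print(o['position'],o['force'],o['ft_torque'])"
```

```text
clock: 12.3
position: [0.5288, 0.1961, 0.1143]
ee_rot: [-2.877, -1.263, -0.001]
force: [-0.8, -2.0, 9.9]
width: 0.14
[0.52875937 0.19608013 0.11433191] [-0.7608118  -2.01384321  9.86232714] [-0.47264701  0.28258441 -0.02209063]
```

```bash
python3 -m creep '[[[0,0,0,0,0,-3,-1],[0,0,0,0,0,-6,-1],[0,0,0,0,0,-6,-1]]]';python3 -c "
from cell import arm
o=arm.observe();print(o['position'],o['force'],o['ft_torque'])"
```

```text
clock: 12.6
position: [0.529, 0.1964, 0.1145]
ee_rot: [-2.94, -1.108, -0.002]
force: [-0.4, -0.6, 9.8]
width: 0.138
[0.52896286 0.19635795 0.11447955] [-0.43331038 -0.60223933  9.84630864] [-0.32165868  0.11584096 -0.04341218]
```

The twist is free, with no rise in torque, so the lugs are under the ledge. Continuing.

```bash
python3 -m creep '[[[0,0,0,0,0,-4,-1],[0,0,0,0,0,-8,-1],[0,0,0,0,0,-12,-1],[0,0,0,0,0,-12,-1]]]';python3 -c "
from cell import arm
o=arm.observe();print(o['position'],o['force'],o['ft_torque'])"
```

```text
clock: 13.0
position: [0.5292, 0.1965, 0.1146]
ee_rot: [-3.039, -0.793, -0.003]
force: [-0.0, -1.4, 8.5]
width: 0.139
[0.52918876 0.19653971 0.11458075] [-0.01133651 -1.37392524  8.54445845] [-0.22644798  0.08767101 -0.06991809]
```

```bash
python3 -m creep '[[[0,0,0,0,0,-4,-1],[0,0,0,0,0,-8,-1],[0,0,0,0,0,-12,-1],[0,0,0,0,0,-12,-1]]]';python3 -c "
from cell import arm
o=arm.observe();print(o['position'],o['force'],o['ft_torque'])"
```

```text
clock: 13.4
position: [0.5293, 0.1967, 0.1146]
ee_rot: [-3.105, -0.472, -0.003]
force: [-0.2, -0.7, 9.2]
width: 0.141
[0.52925869 0.19665464 0.11463241] [-0.23998907 -0.67198294  9.1958717 ] [-0.20400952  0.00941681 -0.07290772]
```

```bash
python3 -m creep '[[[0,0,0,0,0,-4,-1],[0,0,0,0,0,-8,-1],[0,0,0,0,0,-12,-1],[0,0,0,0,0,-15,-1],[0,0,0,0,0,-15,-1]]]';python3 -c "
from cell import arm
o=arm.observe();print(o['position'],o['force'],o['ft_torque'])"
```

```text
clock: 13.9
position: [0.5293, 0.1967, 0.1146]
ee_rot: [-3.14, -0.063, -0.003]
force: [0.4, -0.0, 8.1]
width: 0.136
[0.52930356 0.1966874  0.11463535] [ 3.56493743e-01 -2.31967212e-03  8.08857749e+00] [-0.0924423   0.03763379 -0.00910135]
```

```bash
python3 -m creep '[[[0,0,0,0,0,-3,-1],[0,0,0,0,0,-6,-1],[0,0,0,0,0,-6,-1]]]';python3 -c "
from cell import arm
o=arm.observe();print(o['position'],o['force'],o['ft_torque'])"
```

```text
clock: 14.2
position: [0.5293, 0.1967, 0.1146]
ee_rot: [-3.139, 0.101, -0.003]
force: [-0.1, -0.2, 9.2]
width: 0.138
[0.52926465 0.19668346 0.11460334] [-0.11460242 -0.19900671  9.22106433] [-0.06833229  0.09273223  0.05104371]
```

```bash
python3 -m creep '[[[0,0,0,0,0,-1.5,-1],[0,0,0,0,0,-2.5,-1],[0,0,0,0,0,-2.5,-1]]]';python3 -c "
from cell import arm
o=arm.observe();print(o['position'],o['force'],o['ft_torque'])"
```

```text
clock: 14.5
position: [0.5293, 0.1967, 0.1146]
ee_rot: [-3.136, 0.168, -0.003]
force: [-0.2, -0.1, 8.7]
width: 0.136
[0.52926931 0.19666667 0.11459602] [-0.16358936 -0.0574238   8.68375839] [-0.04296439  0.06059661  0.02937456]
```

```bash
python3 -m creep '[[[0,0,0,0,0,-0.7,-1],[0,0,0,0,0,-1.5,-1],[0,0,0,0,0,-1.5,-1]]]';python3 -c "
from cell import arm
o=arm.observe();print(o['position'],o['force'],o['ft_torque'])"
```

```text
clock: 14.8
position: [0.5292, 0.1965, 0.1146]
ee_rot: [-3.134, 0.208, -0.003]
force: [0.1, -1.2, 9.6]
width: 0.139
[0.52921477 0.19649457 0.11456162] [ 0.0987682  -1.15267628  9.63089115] [-0.1634435   0.109457    0.10489802]
```

```bash
python3 -m creep '[[[0,0,0,0,0,-0.6,-1],[0,0,0,0,0,-1.2,-1],[0,0,0,0,0,-1.2,-1]]]';python3 -c "
from cell import arm
o=arm.observe();print(o['position'],o['force'],o['ft_torque'])"
```

```text
clock: 15.1
position: [0.5291, 0.1962, 0.1145]
ee_rot: [-3.132, 0.241, -0.002]
force: [-0.1, -1.5, 10.1]
width: 0.137
[0.52912713 0.19624391 0.11452595] [-0.10355683 -1.53741542 10.1336991 ] [-0.32536715  0.15107134  0.1421968 ]
```

The stop is felt: torque is rising and the arm deflects at yaw ≈−8.8°. I'll back off slightly and let it rise into the notches.

```bash
python3 -m creep '[[[0,0,0,0,0,0.8,-1],[0,0,0.1,0,0,1,-1],[0,0,0.2,0,0,1,-1],[0,0,0.2,0,0,1,-1]]]';python3 -c "
from cell import arm
o=arm.observe();print(o['position'],o['force'],o['ft_torque'])"
```

```text
clock: 15.5
position: [0.5291, 0.1963, 0.1164]
ee_rot: [-3.133, 0.214, -0.002]
force: [-0.5, -1.7, 8.2]
width: 0.142
[0.52913633 0.19626984 0.11643864] [-0.46027104 -1.7018176   8.18678395] [-2.42167920e-01  1.66643891e-02 -4.80636356e-05]
```

```bash
python3 -m creep '[[[0,0,0.1,0,0,0,-1],[0,0,0.15,0,0,0,-1],[0,0,0.15,0,0,0,-1]]]';python3 -c "
from cell import arm
o=arm.observe();print(o['position'],o['force'],o['ft_torque'])"
```

```text
clock: 15.8
position: [0.5291, 0.1963, 0.1178]
ee_rot: [-3.134, 0.213, -0.002]
force: [0.8, -1.0, 7.2]
width: 0.135
[0.5290976  0.19626524 0.11779458] [ 0.75126066 -0.99973347  7.21261725] [-0.1464401  -0.03989745 -0.04036427]
```

At 25.7 mm depth the spring still pushes fully, so the lugs are rising into the notches.

```bash
python3 -m creep '[[[0,0,0.1,0,0,0,-1],[0,0,0.1,0,0,0,-1],[0,0,0.1,0,0,0,-1]]]'
```

```text
clock: 16.1
position: [0.5291, 0.1963, 0.1188]
ee_rot: [-3.133, 0.213, -0.002]
force: [0.7, -1.6, 6.6]
width: 0.141
```

```bash
python3 -m creep '[[[0,0,0.06,0,0,0,-1],[0,0,0.06,0,0,0,-1],[0,0,0.06,0,0,0,-1]]]'
```

```text
clock: 16.4
position: [0.5291, 0.1962, 0.1193]
ee_rot: [-3.134, 0.213, -0.002]
force: [0.9, -0.7, 6.3]
width: 0.142
```

```bash
python3 -m creep '[[[0,0,0.05,0,0,0,-1],[0,0,0.05,0,0,0,-1],[0,0,0.05,0,0,0,-1]]]'
```

```text
clock: 16.7
position: [0.5291, 0.1963, 0.1198]
ee_rot: [-3.134, 0.213, -0.002]
force: [0.4, -1.0, 4.9]
width: 0.14
```

```bash
python3 -m creep '[[[0,0,0.05,0,0,0,-1],[0,0,0.05,0,0,0,-1],[0,0,0.05,0,0,0,-1]]]'
```

```text
clock: 17.0
position: [0.529, 0.1962, 0.1198]
ee_rot: [-3.134, 0.214, -0.001]
force: [4.2, 2.3, -0.2]
width: 0.138
```

Ledge contact: the force dropped from 5 N to 0 with no further rise, so it is seated in the notches. Releasing.

```bash
python3 -m creep '[[[0,0,0,0,0,0,-0.5],[0,0,0,0,0,0,-0.3],[0,0,0,0,0,0,0],[0,0,0,0,0,0,0],[0,0,0,0,0,0,0]]]'; python3 -m creep '[[[0,0,1.5,0,0,0,0],[0,0,4,0,0,0,0],[0,0,7,0,0,0,0],[0,0,10,0,0,0,0],[0,0,13,0,0,0,0]]]'
```

```text
clock: 17.5
position: [0.5284, 0.1957, 0.1198]
ee_rot: [3.134, -0.214, -0.001]
force: [0.1, 0.3, -0.1]
width: 0.49
clock: 18.0
position: [0.5283, 0.1957, 0.2511]
ee_rot: [3.134, -0.214, -0.0]
force: [1.0, 0.6, -0.1]
width: 0.501
```

```bash
python3 -m creep '[[[0,-4,1,0,0,0,0],[0,-8,2,0,0,0,0],[0,-12,3,0,0,0,0],[0,-16,3,0,0,0,0],[0,-20,3,0,0,0,0]]]'; python3 -m creep '[[[-2,-4,1,0,0,0,0],[-4,-8,1,0,0,0,0],[-6,-10,1,0,0,0,0],[-6,-10,1,0,0,0,0],[-6,-10,1,0,0,0,0]]]'
python3 - <<'E'
from h import *
for n in("top","side"): cv2.imwrite(f"pics/{n}6.png",arm.get_image(n)[:,:,::-1])
t=cv2.imread("pics/top6.png"); s=cv2.imread("pics/side6.png")
a=cv2.resize(t[265:355,130:230],(440,400),interpolation=cv2.INTER_CUBIC)
b=cv2.resize(s[140:220,220:300],(360,400),interpolation=cv2.INTER_CUBIC)
cv2.imwrite("pics/l.png",cv2.convertScaleAbs(np.hstack([a,b]),alpha=1.6))
E
```

```text
clock: 18.5
position: [0.5284, -0.0058, 0.2804]
ee_rot: [-3.134, 0.214, -0.001]
force: [0.4, 0.3, -0.6]
width: 0.502
clock: 19.0
position: [0.4685, -0.1043, 0.2901]
ee_rot: [-3.134, 0.216, -0.001]
force: [0.1, 0.8, 1.0]
width: 0.503
```

View pics/l.png

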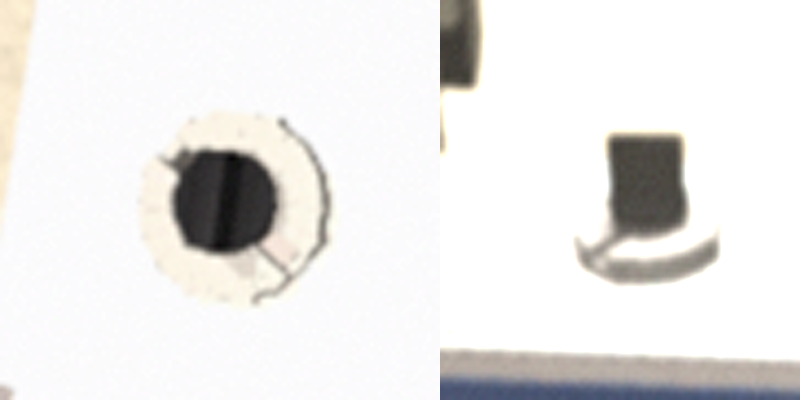

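View pics/top6.png

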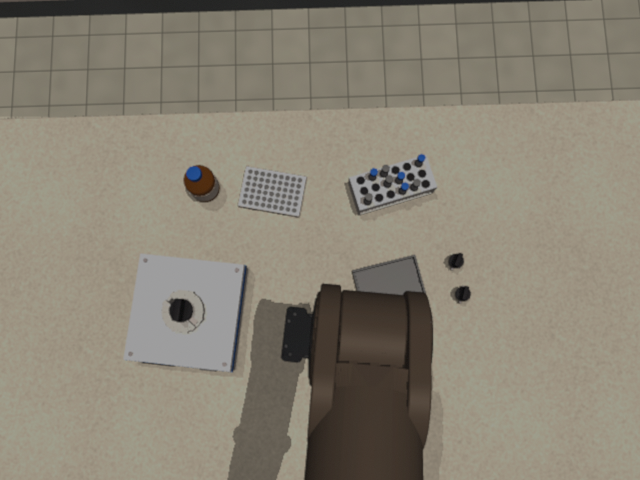

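The bar now runs about −6° in the top view at (181,310) (unit yaw −7.7°), upright and centred. Bottle, plate and rack are at the same pixels as before.

```bash
python3 -c "
from cell import arm
print(arm.observe()['force'],arm.sign_off())"
```

```text
the job is handed in; nothing more can be done
[0.32270711 0.66774577 0.41557822] None
```

I fitted the cartridge into the bayonet socket, locked and released it, and handed the job in at about 19 s of the 64 s allowed. The sign-off gives no verdict.

- **Entry and push:** I gripped the largest cartridge by its bar and lowered it through the slots. The spring was felt with the ring's top at about 84.5 mm. I pushed to about 29 mm below the ring, with about 10 N at the wrist.
- **Turn and lock:** I turned it about 56° clockwise until I felt the stop, at 0.14 N m. Then I backed off 1° and let it rise. The spring was still pushing at 25.7 mm, above where the ledge would have blocked it. The notch was felt at about 24 mm.
- **Last checks:** The pictures show the cartridge upright and centred in the ring. Its bar is at about −6° by eye, against −7.7° for the lamp unit. The bottle, plate and rack show no visible shift from where they were at the start, and the gripper is open and well clear.
- **Not exact:** On the way in, the barrel touched the bore wall with about 3 N sideways, which I relieved by shifting a fraction of a millimetre. The two cameras disagreed by about 3 mm in y, so I relied on relative views and feel. I could not measure the final contact force of over 8 N directly. The spring should give about 8 N at that depth, plus the reaction from the ledge.

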